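# Snap four rivet caps home on a strap

## Robot

A 6-joint arm with a two-finger parallel gripper is mounted at the origin on the work surface. World frame = base frame: x ahead of the robot, y to its left, z up, the work surface at z = 0. Lengths are in mm, angles in rad, forces in N, time in s.
With the tool pointing down it reaches from about 350 to 875 mm from the base axis. Payload 15.5 kg.
Tool frame: the origin (TCP) lies on the centre line of the jaws, within the pads' length; the fingertips stand 22 mm ahead of it and the grasp point (between the pads) lies 3 mm ahead of it; z points along the fingers, y is the line along which they close (so a half turn about z gives the same grasp; the last joint's range is limited). The gripper opens to 85 mm and grips with 20 to 120 N. Pads are 22 mm wide; open, the fingers measure 114 mm over their backs; the gripper's body (76 mm by 85 mm) begins 54 mm behind the grasp point. The pads swing forward as they close: fully open they stand 13 mm farther back than shut.
Start: joints at [1.22, 0.494, 1.345, -0, 1.302, -0.096], TCP at [158.132, 604.666, 253.277] pointing down, gripper open.
Joint ranges: [-2.91, 2.91], [-0.82, 2.16], [0.22, 2.67], [-1.22, 4.37], [0.12, 2.79], [-3.08, 3.08]. Speed limits (rad/s): [1.89, 1.89, 2.57, 3.01, 3.01, 3.01].

## Interface

Orientations are given as a unit quaternion [w, x, y, z].
In Python, from station import state, camera, camera_model, finish_job gives the robot as it stands.
- The arm moves only by the shell command python3 -m inch 'ROWS' [FORCE]. ROWS is a JSON object whose key "motion" holds a list of rows, 1 to 5 of them, each of 7 numbers: dx, dy, dz in shares of 1000 mm (1.0 is 1000 mm), then a rotation vector rx, ry, rz in normalised numbers (1 is 45 degrees), then the finger opening in mm; each row shifts and turns the commanded pose from where the row before left it, along the tool's axes as they then stand; what a row does not reach is not made up. A row lasts 1/8 s, in which the tool goes at most 62.5 mm and 0.188 rad, less where a joint would pass 70% of its speed; a pose out of reach is approached as far as the arm can. The fingers move at their own pace and stop on an object; FORCE is the grip in N (left out, the last holds). Time passes only in rows, so rows that do not move let the fingers close. It prints the time, the measured TCP pose, the force, the opening and the grip force at its end. Input that does not fit is refused with a message, and nothing moves.
- state(): the state, without advancing time (a new reading comes with each control period).
- camera(name): name is "scene" or "top" or "wrist"; returns the picture (420x560x3 uint8, red, green, blue); there is no depth.
- camera_model(name): a dict with "K" (3x3 intrinsics, pixels), "world_from_camera" (4x4, takes a point from camera to world coordinates). Camera axes: x right, y down, z forward; pixel columns grow to the right and rows downward; lengths in mm; the calibration is good to about 2 mm. A picture is of the moment at which its call begins: read the wrist's pose just before it. camera_model takes no time and is no camera call; for the wrist camera it gives the pose at the moment of the call.
- finish_job(): hands the job in; it is judged then, once.
The state is a dict: "t": time; "qpos": joint angles; "joint_vel": joint speeds; "joint_efforts": joint torques, N m; "tcp_pos": TCP position; "ee_rot": TCP orientation; "ft_force": force on the tool from outside, world axes, zero at the start; "torque": the same for the moment, N m; "width": finger opening in mm; "grasp_force": force on a finger pad.
Only numpy, scipy, OpenCV 4.12 (cv2) and the standard library are available. Lean on these libraries where they do the work, as an engineer would, in place of code of your own. Each camera call takes 0.05 s, during which the arm holds its last target. There are 200 camera calls.

## Task

The tan strap on the stone is ready for rivet setting: with a fingertip press its four brass caps lightly straight down on their posts, one after the other from the buckle end to the rounded end so that the two layers lie flat, each fully home before the next is pressed. Do not press so hard that the leather is marked, do not pick up or shift the strap, and leave everything else on the bench as it is.

Things in the scene. Friction and masses are not known exactly. Their poses are not given: they have to be found in the camera images.
- stone: white marble working slab lying fixed on the bench, 340 x 400 mm, 25 mm thick, its flat top at z = 0.025 m. Origin: centre of underside
- strap: the tan strap: two layers of stiff sole leather, rigid, loose and flat on the stone, pointing any way; 38 mm wide, 8 mm thick (upper face at z = 0.033 m), about 0.2 kg. Origin: centre of underside, midway between second and third rivets; x axis along the strap towards the buckle, z up. Rivets on the centre line at x = +75, +25, -25, -75 mm. A press of more than 20 N marks the leather
- buckle (a point): middle of the buckle's outer bar, 4 mm above the stone, at x = +150 mm of the strap. The brass buckle spans x = +109 to +155 mm, is 55 mm wide and up to 13 mm high; between buckle and second rivet, at x = +50 mm, a leather keeper band stands 3 mm above the leather
- tip (a point): middle of the strap's rounded end, 4 mm above the stone, at x = -124 mm of the strap
- cap1_top (a point): centre of the top of the first (nearest the buckle) rivet cap on the tan strap: domed brass, 15 mm wide, 4.5 mm thick; it moves with the cap. At the start it is 8.5 to 9.5 mm above the leather (about 42 mm above the bench), when home 4.5 mm above it
- cap2_top (a point): centre of the top of the second rivet cap on the tan strap: domed brass, 15 mm wide, 4.5 mm thick; it moves with the cap. At the start it is 8.5 to 9.5 mm above the leather (about 42 mm above the bench), when home 4.5 mm above it
- cap3_top (a point): centre of the top of the third rivet cap on the tan strap: domed brass, 15 mm wide, 4.5 mm thick; it moves with the cap. At the start it is 8.5 to 9.5 mm above the leather (about 42 mm above the bench), when home 4.5 mm above it
- cap4_top (a point): centre of the top of the fourth (nearest the rounded end) rivet cap on the tan strap: domed brass, 15 mm wide, 4.5 mm thick; it moves with the cap. At the start it is 8.5 to 9.5 mm above the leather (about 42 mm above the bench), when home 4.5 mm above it
- cap1 (a joint): how far the first (nearest the buckle) cap has been pushed straight down on its post: at the start 0 to 0.001 m, fully home at 0.005 m where it stops. It slides stiffly, at a steady push of about 3.5 N, and stays where it is left. Besides this the whole rivet sinks while pressed, as the leather under it gives (about 1 mm for each 5 N, at most 4 mm), and springs back on release
- cap2 (a joint): how far the second cap has been pushed straight down on its post: at the start 0 to 0.001 m, fully home at 0.005 m where it stops. It slides stiffly, at a steady push of about 3.5 N, and stays where it is left. Besides this the whole rivet sinks while pressed, as the leather under it gives (about 1 mm for each 5 N, at most 4 mm), and springs back on release
- cap3 (a joint): how far the third cap has been pushed straight down on its post: at the start 0 to 0.001 m, fully home at 0.005 m where it stops. It slides stiffly, at a steady push of about 3.5 N, and stays where it is left. Besides this the whole rivet sinks while pressed, as the leather under it gives (about 1 mm for each 5 N, at most 4 mm), and springs back on release
- cap4 (a joint): how far the fourth (nearest the rounded end) cap has been pushed straight down on its post: at the start 0 to 0.001 m, fully home at 0.005 m where it stops. It slides stiffly, at a steady push of about 3.5 N, and stays where it is left. Besides this the whole rivet sinks while pressed, as the leather under it gives (about 1 mm for each 5 N, at most 4 mm), and springs back on release
- done_strap: finished dark-brown strap, same build, steel buckle, its four steel caps already home; lies on the white bench to the right; a bystander
- dish: white ceramic dish, 68 mm across, 22 mm high, with spare brass caps in it; stands in a corner of the stone; a bystander; origin: centre of underside
- setter: upright steel rivet setter (punch), 22 mm thick, 108 mm tall, standing in a corner of the stone; a bystander; origin: centre of underside
- anvil: round dark steel rivet anvil, 56 mm across, 16 mm high, in a corner of the stone; a bystander; origin: centre of underside
- hammer: shoemaker's hammer lying on the bench to the left, 255 mm long, 35 mm high, wooden handle; a bystander
- scissors: closed scissors with black grips lying on the bench right of the stone, about 240 mm long, 9 mm high; a bystander

How it is judged (in metres and radians):
On the way, in this order (a step that is already met when the one before it is completed fails the run):
1. the first (nearest the buckle) cap is pressed home, the caps after it still standing proud (value of joint cap1 above 0.0036 m and value of joint each of cap2, cap3, cap4 below 0.002 m), for 0.1 s.
2. the second cap is pressed home, the caps after it still standing proud (value of joint cap2 above 0.0036 m and value of joint each of cap3, cap4 below 0.002 m), for 0.1 s.
3. the third cap is pressed home, the caps after it still standing proud (value of joint cap3 above 0.0036 m and value of joint cap4 below 0.002 m), for 0.1 s.
4. the fourth (nearest the rounded end) cap is pressed home (value of joint cap4 above 0.0036 m), for 0.1 s.
At the end, for the whole second after the job is handed in: All four caps of the tan strap are at least 3.6 mm down (of 5 mm), the strap lies flat and still on the stone with buckle and rounded end within 20 mm of where they started, and every bystander is within 25 mm of where it started (value of joint each of cap1, cap2, cap3, cap4 above 0.0036 m and distance of each of buckle, tip from where it was at the start of the episode below 0.02 m and angle between strap's own z axis and vertical below 0.1 rad and height (world z) of strap below 0.032 m and linear speed of strap below 0.02 m/s and distance of each of done_strap, dish, setter, anvil, hammer, scissors from where it was at the start of the episode below 0.025 m); the robot touches nothing.
It fails at once if the strap or a cap is pressed or struck harder than 20 N (contact force between the fingers and strap above 20 N).
It fails at once if the strap is pressed with the arm or the gripper's body instead of the fingers (contact force between the arm and strap above 2 N).
It fails at once if the strap is picked up: an end or its middle rises more than 15 mm, or it tips (height (world z) of strap above 0.04 m or height (world z) of any of buckle, tip above 0.044 m or angle between strap's own z axis and vertical above 0.2 rad).
It fails at once if the strap is shoved more than 25 mm (distance of any of buckle, tip from where it was at the start of the episode above 0.025 m).
It fails at once if another thing on the bench is shifted more than 25 mm (distance of any of done_strap, dish, setter, anvil, hammer, scissors from where it was at the start of the episode above 0.025 m).
It also fails if it takes over 45 s, if anything falls off the work surface, if the arm or the gripper's body presses on something with over 40 N, if the wrist force passes 120 N, or if a joint passes its speed limit or range.

## Working session

There is one attempt and no reset: what is moved stays moved. The work goes in short steps, Python scripts to look and compute and a shell command to move; the robot and the scene stay as the last step left them, time stands still between calls to the robot, and variables do not carry over. Pictures are saved under pics/ and viewed, at most 10 in all, crops included, and the job is handed in when it is done.

```bash
mkdir -p pics; python3 - <<'E'
from station import *
import cv2,numpy as np
s=state();print(s['t'],s['tcp_pos'],s['ee_rot'],s['ft_force'],s['width'])
a=camera("top");cv2.imwrite("pics/top.png",a[:,:,::-1])
m=camera_model("top");print(np.round(m['K'],1),np.round(m['world_from_camera'],3))
E
```

```text
0.0 [157.98748516 604.33858125 252.68193274] [-1.44070536e-04  1.27537555e-01  9.91833532e-01 -6.28873430e-04] [-1.03404004 -0.74099685 -0.37188051] 85.5631447274169
[[514.7   0.  280.6]
 [  0.  514.7 215.2]
 [  0.    0.    1. ]] [[-0.000000e+00 -9.930000e-01  1.170000e-01  3.652440e+02]
 [-1.000000e+00  0.000000e+00  1.000000e-03  1.322100e+01]
 [-1.000000e-03 -1.170000e-01 -9.930000e-01  1.372288e+03]
 [ 0.000000e+00  0.000000e+00  0.000000e+00  1.000000e+00]]
```

View pics/top.png

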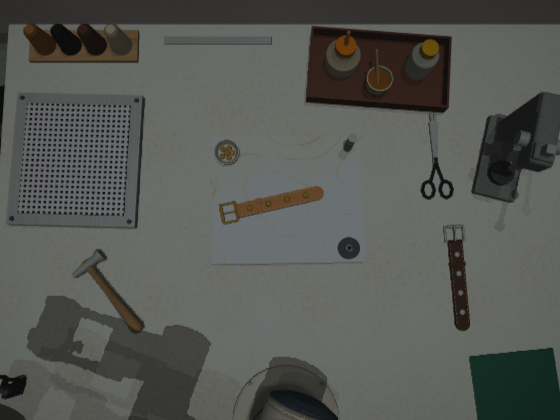

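The top view shows the tan strap running from the buckle at about (229,212) to the tip at about (322,192). The caps are near (250,208), (268,203), (287,199) and (305,195). The setter is at (349,143), the dish at (227,152) and the anvil at (348,247).

```bash
cat > h.py <<'E'
from station import *
import cv2,numpy as np
def ray(m,u,v,z):
    T=np.array(m['world_from_camera']);d=T[:3,:3]@np.linalg.inv(m['K'])@[u,v,1];o=T[:3,3]
    return o+d*(z-o[2])/d[2]
def totool(dw):
    from scipy.spatial.transform import Rotation as R
    q=state()['ee_rot'];return R.from_quat([q[1],q[2],q[3],q[0]]).inv().apply(dw)
E
python3 - <<'E'
from h import *
a=cv2.imread("pics/top.png");m=camera_model("top")
c=cv2.resize(a[170:235,210:335],None,fx=6,fy=6,interpolation=cv2.INTER_CUBIC)
cv2.imwrite("pics/crop.png",cv2.convertScaleAbs(c,alpha=1.6))
hsv=cv2.cvtColor(a,cv2.COLOR_BGR2HSV);k=cv2.inRange(hsv,(5,110,60),(30,255,255));k[:170]=0;k[235:]=0;k[:,:210]=0;k[:,335:]=0
ys,xs=np.nonzero(k);P=np.array([ray(m,u,v,33)[:2] for u,v in zip(xs,ys)])
(c0,sz,an)=cv2.minAreaRect(P.astype(np.float32));print(len(P),c0,sz,an)
mu=P.mean(0);w=np.linalg.svd(P-mu)[2][0];w*=np.sign(w[1]);t=(P-mu)@w
print(mu,w,t.min(),t.max())
for u,v in [(250,208),(268,203),(287,199),(305,195),(229,212),(322,192),(349,143),(227,152),(348,247)]:print(u,v,ray(m,u,v,40).round())
E
```

```text
1258 (556.3613891601562, 37.806671142578125) (52.56067657470703, 273.92919921875) 12.675959587097168
[557.79868686  31.92892353] [-0.2230718   0.97480202] -130.9283183821905 143.03280802279326
250 208 [542.  94.  40.]
268 203 [555.  47.  40.]
287 199 [565.  -3.  40.]
305 195 [576. -50.  40.]
229 212 [531. 149.  40.]
322 192 [584. -94.  40.]
349 143 [ 715. -167.   40.]
227 152 [691. 156.  40.]
348 247 [ 440. -160.   40.]
```

View pics/crop.png

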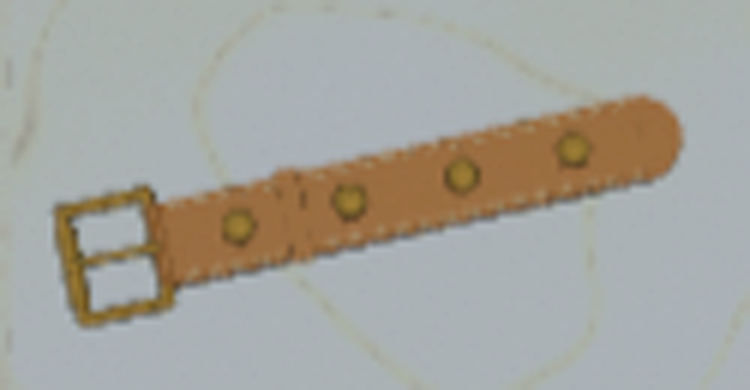

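The crop shows the caps at (239,227), (350,201), (462,175) and (573,149). The keeper lies between the first and second caps, at about x=292.

```bash
python3 - <<'E'
from h import *
m=camera_model("top")
C=np.array([ray(m,209.6+x/6,169.6+y/6,41.8) for x,y in [(239,227),(350,201),(462,175),(573,149)]])
print(C.round(1),np.linalg.norm(np.diff(C,axis=0),axis=1))
np.save('caps.npy',C)
t=C[0].copy();t[2]=140
print(totool(t-state()['tcp_pos'])/12)
E
```

```text
[[542.8  95.4  41.8]
 [554.2  47.2  41.8]
 [565.7  -1.5  41.8]
 [577.1 -49.9  41.8]] [49.54405823 50.06463258 49.73813402]
[-41.75577456 -32.90534506   9.42618031]
```

Units first: shifts go in shares of 1000 mm and turns go in shares of 45 degrees. So -41.8 mm / 1000 = -0.0418, -32.9 mm / 1000 = -0.0329.

```bash
R="";python3 -m inch '{"motion":[[-0.0418, -0.0329, 0.0094, 0, 0, 0, 0], [-0.0418, -0.0329, 0.0094, 0, 0, 0, 0], [-0.0418, -0.0329, 0.0094, 0, 0, 0, 0], [-0.0418, -0.0329, 0.0094, 0, 0, 0, 0], [-0.0418, -0.0329, 0.0094, 0, 0, 0, 0]]}' 30; python3 -m inch '{"motion":[[-0.0418, -0.0329, 0.0094, 0, 0, 0, 0], [-0.0418, -0.0329, 0.0094, 0, 0, 0, 0], [-0.0418, -0.0329, 0.0094, 0, 0, 0, 0], [-0.0418, -0.0329, 0.0094, 0, 0, 0, 0], [-0.0418, -0.0329, 0.0094, 0, 0, 0, 0]]}'
```

```text
t: 0.68
tcp_pos: [319.4, 391.1, 205.8]
ee_rot: [-0.0, 0.127, 0.992, -0.0]
ft_force: [1.1, 0.4, -0.4]
width: 0.6
grasp_force: 0.0
t: 1.3
tcp_pos: [480.0, 179.0, 158.8]
ee_rot: [-0.0, 0.128, 0.992, -0.0]
ft_force: [1.3, 1.1, -0.4]
width: 0.1
grasp_force: 0.0
```

Scaled: -41.8 mm / 1000 = -0.0418, -32.9 mm / 1000 = -0.0329.

```bash
python3 -m inch '{"motion":[[-0.0418, -0.0329, 0.0094, 0, 0, 0, 0], [-0.0418, -0.0329, 0.0094, 0, 0, 0, 0], [0, 0, 0, 0, 0, 0, 0], [0, 0, 0, 0, 0, 0, 0]]}'; python3 - <<'E'
from h import *
s=state();print(s['tcp_pos'],s['ft_force'])
a=camera("wrist");m=camera_model("wrist");cv2.imwrite("pics/w1.png",a[:,:,::-1])
T=np.array(m['world_from_camera']);P=np.linalg.inv(T)
C=np.load('caps.npy')
for c in list(C)+[s['tcp_pos']+np.array([0,0,-22])]:
    p=P[:3,:3]@c+P[:3,3];q=m['K']@p;print((q[:2]/q[2]).round(1))
E
```

```text
t: 1.8
tcp_pos: [543.0, 95.8, 140.1]
ee_rot: [-0.001, 0.128, 0.992, -0.0]
ft_force: [-0.4, 0.4, 0.2]
width: -0.1
grasp_force: 0.0
[542.95893259  95.84847858 140.14033908] [-0.35948268  0.40273884  0.18211922]
[273.1 226.9]
[216.5 255.1]
[162.5 281.8]
[112. 307.]
[273.4 277.5]
```

View pics/w1.png

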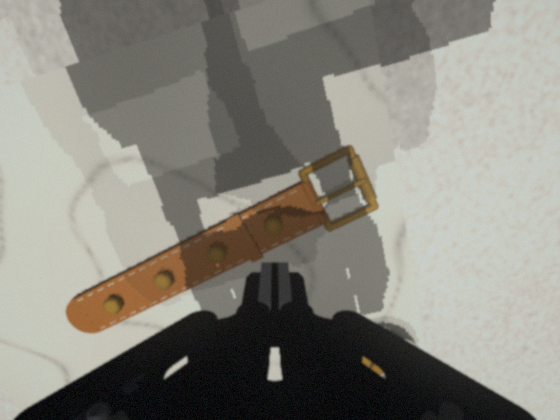

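The wrist view has cap 1 at (274,224). The top-camera fit predicted it at (273,227), so the two views agree to about 2 mm, and I'll split the difference. The closed fingertips are at (273,265), clear of the strap.

Scaled: 20 mm / 1000 = 0.02, 8 mm / 1000 = 0.008.

```bash
python3 -m inch '{"motion":[[-0.001, 0, 0.02, 0, 0, 0, 0], [0, 0, 0.02, 0, 0, 0, 0], [0, 0, 0.02, 0, 0, 0, 0], [0, 0, 0.008, 0, 0, 0, 0], [0, 0, 0, 0, 0, 0, 0]]}'; python3 -m inch '{"motion":[[0, 0, 0.002, 0, 0, 0, 0], [0, 0, 0.001, 0, 0, 0, 0]]}'
```

```text
t: 2.48
tcp_pos: [544.1, 96.1, 72.5]
ee_rot: [-0.0, 0.127, 0.992, -0.0]
ft_force: [0.8, 1.1, 0.1]
width: -0.3
grasp_force: 0.0
t: 2.72
tcp_pos: [544.7, 95.6, 69.9]
ee_rot: [0.0, 0.127, 0.992, 0.0]
ft_force: [-0.1, 0.4, -0.4]
width: 0.0
grasp_force: 0.0
```

Scaled: 1 mm / 1000 = 0.001.

```bash
for i in 1 2 3 4; do :; done; python3 -m inch '{"motion":[[0, 0, 0.001, 0, 0, 0, 0], [0, 0, 0.001, 0, 0, 0, 0]]}'; python3 -m inch '{"motion":[[0, 0, 0.001, 0, 0, 0, 0], [0, 0, 0.001, 0, 0, 0, 0], [0, 0, 0.001, 0, 0, 0, 0]]}';python3 -m inch '{"motion":[[0, 0, 0.001, 0, 0, 0, 0], [0, 0, 0, 0, 0, 0, 0]]}'
```

```text
t: 2.98
tcp_pos: [544.5, 95.5, 67.6]
ee_rot: [0.0, 0.128, 0.992, 0.0]
ft_force: [0.6, 0.0, 0.1]
width: -0.1
grasp_force: 0.0
t: 3.35
tcp_pos: [544.5, 95.5, 64.4]
ee_rot: [-0.0, 0.128, 0.992, -0.0]
ft_force: [-0.2, -0.1, -0.3]
width: -0.2
grasp_force: 0.0
t: 3.6
tcp_pos: [544.5, 95.6, 63.5]
ee_rot: [0.0, 0.128, 0.992, -0.0]
ft_force: [-0.8, -0.2, 3.2]
width: -0.1
grasp_force: 1.4
```

Scaled: 1 mm / 1000 = 0.001.

```bash
python3 -m inch '{"motion":[[0, 0, 0.001, 0, 0, 0, 0], [0, 0, 0.001, 0, 0, 0, 0], [0, 0, 0.001, 0, 0, 0, 0], [0, 0, 0, 0, 0, 0, 0]]}'; python3 -m inch '{"motion":[[0, 0, 0.0007, 0, 0, 0, 0], [0, 0, 0, 0, 0, 0, 0]]}'
```

```text
t: 4.1
tcp_pos: [544.5, 95.6, 60.4]
ee_rot: [0.0, 0.128, 0.992, -0.0]
ft_force: [0.2, -0.6, 3.1]
width: 0.1
grasp_force: 1.5
t: 4.35
tcp_pos: [544.5, 95.5, 59.7]
ee_rot: [0.0, 0.128, 0.992, -0.0]
ft_force: [-0.0, -0.5, 3.2]
width: -0.2
grasp_force: 1.6
```

Scaled: 0.7 mm / 1000 = 0.0007.

```bash
python3 -m inch '{"motion":[[0, 0, 0.0007, 0, 0, 0, 0], [0, 0, 0, 0, 0, 0, 0]]}'; python3 -m inch '{"motion":[[0, 0, 0.0005, 0, 0, 0, 0], [0, 0, 0, 0, 0, 0, 0]]}'
```

```text
t: 4.6
tcp_pos: [544.5, 95.5, 59.1]
ee_rot: [0.0, 0.128, 0.992, 0.0]
ft_force: [0.7, -0.3, 3.1]
width: -0.2
grasp_force: 1.6
t: 4.85
tcp_pos: [544.5, 95.5, 58.6]
ee_rot: [0.0, 0.128, 0.992, 0.0]
ft_force: [-0.6, -0.0, 4.3]
width: -0.1
grasp_force: 2.1
```

Force is starting to rise, so the cap has bottomed out. I'll go a little further to confirm.

Scaled: 0.5 mm / 1000 = 0.0005.

```bash
python3 -m inch '{"motion":[[0, 0, 0.0005, 0, 0, 0, 0], [0, 0, 0, 0, 0, 0, 0]]}'; python3 -m inch '{"motion":[[0, 0, 0.0003, 0, 0, 0, 0], [0, 0, 0, 0, 0, 0, 0]]}'
```

```text
t: 5.1
tcp_pos: [544.5, 95.5, 58.2]
ee_rot: [0.0, 0.128, 0.992, 0.0]
ft_force: [-1.7, -0.4, 6.7]
width: -0.2
grasp_force: 3.1
t: 5.35
tcp_pos: [544.5, 95.6, 57.9]
ee_rot: [0.0, 0.128, 0.992, 0.0]
ft_force: [-1.8, -0.9, 7.5]
width: 0.1
grasp_force: 3.7
```

Scaled: -22 mm / 1000 = -0.022, -11.7 mm / 1000 = -0.0117.

```bash
python3 -m inch '{"motion":[[0, 0, -0.012, 0, 0, 0, 0], [-0.0117, -0.022, 0, 0, 0, 0, 0], [-0.0117, -0.022, 0, 0, 0, 0, 0], [0, 0, 0, 0, 0, 0, 0], [0, 0, 0, 0, 0, 0, 0]]}'; python3 -m inch '{"motion":[[0, 0, 0.002, 0, 0, 0, 0], [0, 0, 0.002, 0, 0, 0, 0], [0, 0, 0.001, 0, 0, 0, 0], [0, 0, 0, 0, 0, 0, 0]]}'
```

```text
t: 5.98
tcp_pos: [555.8, 47.3, 70.0]
ee_rot: [-0.0, 0.128, 0.992, 0.0]
ft_force: [-0.6, -0.1, 0.3]
width: 0.0
grasp_force: 0.0
t: 6.48
tcp_pos: [555.9, 47.2, 64.6]
ee_rot: [-0.0, 0.127, 0.992, -0.0]
ft_force: [-0.6, -0.5, 0.6]
width: -0.3
grasp_force: 0.0
```

Scaled: 1 mm / 1000 = 0.001.

```bash
python3 -m inch '{"motion":[[0, 0, 0.001, 0, 0, 0, 0], [0, 0, 0.001, 0, 0, 0, 0], [0, 0, 0, 0, 0, 0, 0]]}'; python3 -m inch '{"motion":[[0, 0, 0.001, 0, 0, 0, 0], [0, 0, 0.001, 0, 0, 0, 0], [0, 0, 0, 0, 0, 0, 0]]}'
```

```text
t: 6.85
tcp_pos: [556.1, 47.1, 62.8]
ee_rot: [0.0, 0.128, 0.992, 0.0]
ft_force: [-1.5, 0.2, 3.2]
width: -0.0
grasp_force: 1.5
t: 7.22
tcp_pos: [556.0, 47.1, 60.7]
ee_rot: [0.0, 0.128, 0.992, 0.0]
ft_force: [-0.8, 1.6, 3.1]
width: 0.2
grasp_force: 1.5
```

Scaled: 1 mm / 1000 = 0.001, 0.7 mm / 1000 = 0.0007.

```bash
python3 -m inch '{"motion":[[0, 0, 0.001, 0, 0, 0, 0], [0, 0, 0.0007, 0, 0, 0, 0], [0, 0, 0, 0, 0, 0, 0]]}'; python3 -m inch '{"motion":[[0, 0, 0.0005, 0, 0, 0, 0], [0, 0, 0, 0, 0, 0, 0]]}'
```

```text
t: 7.6
tcp_pos: [556.0, 47.1, 59.0]
ee_rot: [-0.0, 0.128, 0.992, 0.0]
ft_force: [0.2, 0.3, 2.6]
width: 0.1
grasp_force: 1.5
t: 7.85
tcp_pos: [556.0, 47.1, 58.6]
ee_rot: [0.0, 0.128, 0.992, 0.0]
ft_force: [-0.8, 2.2, 3.6]
width: 0.4
grasp_force: 2.1
```

```bash
python3 -m inch '{"motion":[[0, 0, 0.0005, 0, 0, 0, 0], [0, 0, 0.0003, 0, 0, 0, 0], [0, 0, 0, 0, 0, 0, 0]]}'
```

```text
t: 8.22
tcp_pos: [556.0, 47.0, 57.9]
ee_rot: [0.0, 0.128, 0.992, 0.0]
ft_force: [-1.3, 1.4, 6.6]
width: 0.2
grasp_force: 3.7
```

Cap 2 is home. On to cap 3.

Scaled: -22 mm / 1000 = -0.022, -12 mm / 1000 = -0.012.

```bash
python3 -m inch '{"motion":[[0, 0, -0.012, 0, 0, 0, 0], [-0.0117, -0.022, 0, 0, 0, 0, 0], [-0.0117, -0.022, 0, 0, 0, 0, 0], [0, 0, 0, 0, 0, 0, 0], [0, 0, 0, 0, 0, 0, 0]]}'; python3 -m inch '{"motion":[[0, 0, 0.002, 0, 0, 0, 0], [0, 0, 0.002, 0, 0, 0, 0], [0, 0, 0.001, 0, 0, 0, 0], [0, 0, 0, 0, 0, 0, 0]]}'; python3 -m inch '{"motion":[[0, 0, 0.001, 0, 0, 0, 0], [0, 0, 0.001, 0, 0, 0, 0], [0, 0, 0, 0, 0, 0, 0]]}'
```

```text
t: 8.85
tcp_pos: [567.3, -1.2, 70.0]
ee_rot: [-0.0, 0.128, 0.992, 0.0]
ft_force: [0.0, -0.1, -0.1]
width: -0.2
grasp_force: 0.0
t: 9.35
tcp_pos: [567.4, -1.3, 64.6]
ee_rot: [-0.0, 0.127, 0.992, 0.0]
ft_force: [0.0, 0.3, 0.3]
width: 0.1
grasp_force: 0.0
t: 9.72
tcp_pos: [567.5, -1.4, 62.8]
ee_rot: [0.0, 0.128, 0.992, 0.0]
ft_force: [0.2, 0.9, 3.0]
width: -0.5
grasp_force: 1.5
```

Scaled: 1 mm / 1000 = 0.001.

```bash
python3 -m inch '{"motion":[[0, 0, 0.001, 0, 0, 0, 0], [0, 0, 0.001, 0, 0, 0, 0], [0, 0, 0, 0, 0, 0, 0]]}'; python3 -m inch '{"motion":[[0, 0, 0.001, 0, 0, 0, 0], [0, 0, 0.0007, 0, 0, 0, 0], [0, 0, 0, 0, 0, 0, 0]]}'
```

```text
t: 10.1
tcp_pos: [567.5, -1.4, 60.7]
ee_rot: [0.0, 0.128, 0.992, 0.0]
ft_force: [-0.5, 1.9, 3.3]
width: 0.0
grasp_force: 1.5
t: 10.48
tcp_pos: [567.5, -1.4, 59.0]
ee_rot: [0.0, 0.128, 0.992, -0.0]
ft_force: [0.3, 0.8, 3.4]
width: 0.1
grasp_force: 1.5
```

Scaled: 0.5 mm / 1000 = 0.0005, 0.3 mm / 1000 = 0.0003.

```bash
python3 -m inch '{"motion":[[0, 0, 0.0005, 0, 0, 0, 0], [0, 0, 0.0005, 0, 0, 0, 0], [0, 0, 0.0003, 0, 0, 0, 0], [0, 0, 0, 0, 0, 0, 0]]}'
```

```text
t: 10.98
tcp_pos: [567.5, -1.4, 57.9]
ee_rot: [0.0, 0.128, 0.992, 0.0]
ft_force: [-0.9, 1.6, 6.0]
width: -0.4
grasp_force: 3.6
```

Cap 3 is home. On to cap 4.

```bash
python3 -m inch '{"motion":[[0, 0, -0.012, 0, 0, 0, 0], [-0.0117, -0.022, 0, 0, 0, 0, 0], [-0.0117, -0.022, 0, 0, 0, 0, 0], [0, 0, 0, 0, 0, 0, 0], [0, 0, 0, 0, 0, 0, 0]]}'; python3 -m inch '{"motion":[[0, 0, 0.002, 0, 0, 0, 0], [0, 0, 0.002, 0, 0, 0, 0], [0, 0, 0.001, 0, 0, 0, 0], [0, 0, 0, 0, 0, 0, 0]]}'; python3 -m inch '{"motion":[[0, 0, 0.001, 0, 0, 0, 0], [0, 0, 0.001, 0, 0, 0, 0], [0, 0, 0, 0, 0, 0, 0]]}'
```

```text
t: 11.6
tcp_pos: [578.8, -49.7, 70.0]
ee_rot: [-0.0, 0.128, 0.992, 0.0]
ft_force: [-0.4, 0.3, 0.2]
width: -0.1
grasp_force: 0.0
t: 12.1
tcp_pos: [578.9, -49.8, 64.7]
ee_rot: [-0.0, 0.127, 0.992, 0.0]
ft_force: [0.5, 0.4, 0.2]
width: 0.1
grasp_force: 0.0
t: 12.48
tcp_pos: [579.1, -49.9, 62.8]
ee_rot: [0.0, 0.128, 0.992, 0.0]
ft_force: [-0.6, 0.4, 3.6]
width: 0.1
grasp_force: 1.5
```

Scaled: 1 mm / 1000 = 0.001.

```bash
python3 -m inch '{"motion":[[0, 0, 0.001, 0, 0, 0, 0], [0, 0, 0.001, 0, 0, 0, 0], [0, 0, 0, 0, 0, 0, 0]]}'; python3 -m inch '{"motion":[[0, 0, 0.001, 0, 0, 0, 0], [0, 0, 0.0007, 0, 0, 0, 0], [0, 0, 0, 0, 0, 0, 0]]}'
```

```text
t: 12.85
tcp_pos: [579.1, -49.9, 60.7]
ee_rot: [0.0, 0.128, 0.992, -0.0]
ft_force: [-0.3, 1.0, 2.9]
width: -0.2
grasp_force: 1.5
t: 13.22
tcp_pos: [579.1, -49.9, 59.0]
ee_rot: [0.0, 0.128, 0.992, 0.0]
ft_force: [0.6, 0.9, 2.8]
width: -0.0
grasp_force: 1.5
```

Scaled: 0.5 mm / 1000 = 0.0005, 0.3 mm / 1000 = 0.0003.

```bash
python3 -m inch '{"motion":[[0, 0, 0.0005, 0, 0, 0, 0], [0, 0, 0.0005, 0, 0, 0, 0], [0, 0, 0.0003, 0, 0, 0, 0], [0, 0, 0, 0, 0, 0, 0]]}'; python3 -m inch '{"motion":[[0, 0, -0.012, 0, 0, 0, 0], [0, 0, -0.04, 0, 0, 0, 0], [0.03, 0, -0.04, 0, 0, 0, 0], [0, 0, 0, 0, 0, 0, 0], [0, 0, 0, 0, 0, 0, 0]]}'; python3 - <<'E'
from h import *
a=camera("wrist");cv2.imwrite("pics/w2.png",a[:,:,::-1])
E
```

```text
t: 13.72
tcp_pos: [579.0, -49.9, 57.9]
ee_rot: [0.0, 0.128, 0.992, -0.0]
ft_force: [-0.2, 0.1, 7.2]
width: -0.3
grasp_force: 3.6
t: 14.35
tcp_pos: [550.2, -42.4, 149.9]
ee_rot: [0.0, 0.128, 0.992, -0.0]
ft_force: [0.2, -0.2, -0.7]
width: 0.1
grasp_force: 0.0
```

View pics/w2.png

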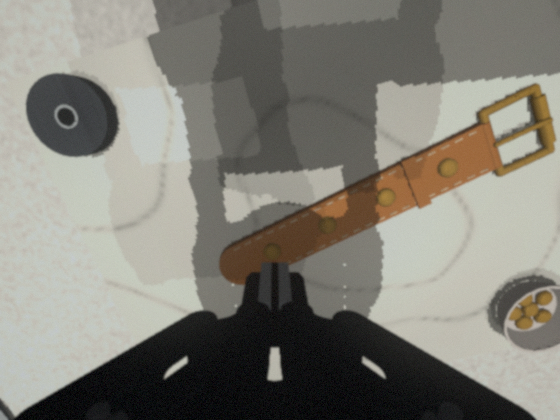

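The final wrist view shows all four caps seated low at about (273,252), (328,225), (386,197) and (447,167). The strap lies flat and the gripper is clear of it.

```bash
python3 -c "from station import *;print(finish_job())"
```

```text
the job is handed in; nothing more can be done
None
```

I pressed all four caps home in order from the buckle end with about 7 N at most, left the strap and the bystanders where they were, and handed the job in at about 14 s; no verdict came back.

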